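# Sort the leftovers of a sampling session into their trays

### The arm

A 6-joint arm with a two-finger parallel gripper is mounted at the origin on the work surface; the furniture and walls round the work are solid. World frame = base frame: x ahead of the robot, y to its left, z up, the work surface at z = 0. Lengths are in m, angles in rad, forces in N, time in s.
With the tool pointing down it reaches from about 0.3 to 0.85 m from the base axis. Payload 4.2 kg.
Tool frame: the origin (TCP) lies between the finger pads, 19 mm behind the fingertips; this is the grasp point; z points along the fingers, y is the line along which they close (so a half turn about z gives the same grasp; the last joint's range is limited). The gripper opens to 91 mm and grips with 3 to 60 N. Pads are 32 mm wide; open, the fingers measure 118 mm over their backs; the gripper's body (76 mm by 178 mm) begins 60 mm behind the grasp point.
Start: joints at [1.23, 0.32, 1.565, -0, 1.257, -0.02], TCP at [0.181, 0.546, 0.233] pointing down, gripper open.
Joint ranges: [-3.11, 3.11], [-0.84, 2.01], [0.21, 2.61], [-1.34, 4.49], [0.05, 2.63], [-2.56, 2.56]. Speed limits (rad/s): [2.57, 2.57, 3.14, 3.14, 3.14, 3.14].

### API

Orientations are given as a 3x3 rotation matrix whose columns are the frame's x, y, z axes.
In Python, from workcell import arm, imaging, hand_in gives the robot as it stands.
- The arm moves only by the tool apply_moves, never from a script. Its argument "plan" is a list of rows, each an object of numbers: "x", "y", "z": the shift along the tool's x, y, z in mm; "yaw": the turn about the tool's z in degrees. In form: [{"x": .., "y": .., "z": .., "yaw": ..}, ...]. A call has 1 to 5 rows; each row shifts and turns the commanded pose from where the row before left it, along the tool's axes as they then stand; what a row does not reach is not made up. A row lasts 1/8 s, in which the tool goes at most 62.5 mm and 10.7 degrees, less where a joint would pass 70% of its speed; a pose out of reach is approached as far as the arm can. A call is refused whole if a number of a shift passes 62.5 or a number of a turn 10.7, either way. A call with a gripper value outside its range is refused whole. "gripper" is the closure, from 0 (fully open) to 1 (shut), set as the call begins (left out, the last holds). The fingers move at their own pace and stop on an object; the grip force is fixed at half the most. Time passes only in rows, so rows that do not move let the fingers close. It gives the time, the measured TCP pose, the force, the opening and the grip force at its end, in the units of the state.
- arm.observe(): the state, without advancing time (a new reading comes with each control period).
- imaging.capture(name): name is "scene" or "top" or "wrist"; returns the picture (420x560x3 uint8, red, green, blue); there is no depth.
- imaging.camera_params(name): a dict with "mtx" (3x3 intrinsics, pixels), "k1" (the pictures are not rectified: a ray, as slopes to the right and down, at radius r is drawn at 1 + k1 r^2 times it, then the intrinsics apply), "eye" and "attitude" of the camera in the world; the wrist camera has in their place "tool_from_camera" (4x4, takes a point from camera to tool coordinates, whose origin is the TCP and whose axes are the flange's). Camera axes: x right, y down, z forward; pixel columns grow to the right and rows downward; lengths in m; the calibration is good to about 2 mm. A picture is of the moment at which its call begins: read the wrist's pose just before it. camera_params takes no time and is no camera call.
- hand_in(): hands the job in; it is judged then, once.
The state is a dict: "t": time; "qpos": joint angles; "dq": joint speeds; "effort": joint torques, N m; "eef_pos": TCP position; "tcp_rot": TCP orientation; "force": force on the tool from outside, world axes, zero at the start; "torque": the same for the moment, N m; "width": finger opening in m; "finger_force": force on a finger pad.
Only numpy, scipy, OpenCV 4.12 (cv2) and the standard library are available. Lean on these libraries where they do the work, as an engineer would, in place of code of your own. Each camera call takes 0.05 s, during which the arm holds its last target. There are 200 camera calls.

### The job

Clear up the handful of things left of the balance by kind: stand the two amber vials upright in the grey tray, one in each bay, lay both green syringes flat on the floor of the blue tray without stacking them, and lay the marker pen flat in the long yellow tray, along its length. The vials are glass, so never let one tip over.

Things in the scene. Friction and masses are not known exactly. Their poses are not given: they have to be found in the camera images.
- vial_a: First sample vial standing upright: clear glass with amber contents and a white ribbed screw cap, 27 mm across and 61 mm tall (cap 23 mm across above z = 50), 30 g before hidden variation; origin at the centre of its underside, z up its axis. Grip it round the body, 35 to 45 mm up. The two vials are alike and interchangeable
- vial_b: Second sample vial standing upright: clear glass with amber contents and a white ribbed screw cap, 27 mm across and 61 mm tall (cap 23 mm across above z = 50), 30 g before hidden variation; origin at the centre of its underside, z up its axis. Grip it round the body, 35 to 45 mm up. The two vials are alike and interchangeable
- syringe_a: First green plastic syringe, capped and pushed home, lying flat: 94 mm long, barrel 18 mm across, with a finger flange 34 mm wide and 18 mm high 30 mm towards -y; about 15 g; origin at the underside below mid-length, y along the barrel (cap end at +y), z up. Grip across the barrel (along its x) at the origin. The two syringes are alike and interchangeable
- syringe_b: Second green plastic syringe, capped and pushed home, lying flat: 94 mm long, barrel 18 mm across, with a finger flange 34 mm wide and 18 mm high 30 mm towards -y; about 15 g; origin at the underside below mid-length, y along the barrel (cap end at +y), z up. Grip across the barrel (along its x) at the origin. The two syringes are alike and interchangeable
- pen: marker pen, white barrel with a blue cap, lying flat: 127 mm long, 12 mm wide, 14 mm high with its clip, about 20 g; it does not roll easily; origin at the underside below mid-length, y along the pen. Grip across it (along its x) at the origin
- vial_tray: grey plastic tray, fixed to the bench, 112 (x) by 59 (y) mm, 16 mm high, with floor and walls 3 mm thick (the rolled rim looks 5 mm wide); a low cross wall at x = 0 divides it into two bays, each 51 by 53 mm inside, centred at x = +27 and x = -27 mm; origin at the centre of its underside, z up
- syringe_tray: blue plastic tray, fixed to the bench, 118 (x) by 120 (y) mm, 16 mm high, floor and walls 3 mm thick, inside 112 by 114 mm, undivided; the syringes fit side by side along x, for instance at y = +24 and y = -24 mm; origin at the centre of its underside, z up
- pen_tray: long yellow plastic tray, fixed to the bench, 76 (x) by 156 (y) mm, 16 mm high, floor and walls 3 mm thick, inside 70 by 150 mm, undivided; the pen lies in it along y; origin at the centre of its underside, z up
- balance: laboratory balance, an obstacle between the loose things (left, +y) and the trays (right, -y): always in the same place, about 0.25 m square on plan, its glass draught shield reaching 0.20 m above the bench; origin at the middle of its underside. Carry things across well above it (TCP at 0.28 m or more)

How it is judged:
At the end, for the whole second after the job is handed in: Each bay of the grey tray holds one upright vial (within 0.12 rad); both syringes lie flat in the blue tray, undersides within 10 mm of its underside; the pen lies level (within 0.09 rad) lengthwise (0.6 rad) in the yellow tray, within 25 mm of its middle; all at rest (under 0.02 m/s) (y of vial_a in the frame of vial_tray between -0.018 and 0.018 m and z of vial_a in the frame of vial_tray between -0.002 and 0.008 m and angle between each of vial_a, vial_b's own z axis and vertical below 0.12 rad and y of vial_b in the frame of vial_tray between -0.018 and 0.018 m and z of vial_b in the frame of vial_tray between -0.002 and 0.008 m and ((x of vial_a in the frame of vial_tray between 0.01 and 0.046 m and x of vial_b in the frame of vial_tray between -0.046 and -0.01 m) or (x of vial_a in the frame of vial_tray between -0.046 and -0.01 m and x of vial_b in the frame of vial_tray between 0.01 and 0.046 m)) and x of syringe_a in the frame of syringe_tray between -0.045 and 0.045 m and y of syringe_a in the frame of syringe_tray between -0.048 and 0.048 m and z of each of syringe_a, syringe_b in the frame of syringe_tray below 0.01 m and angle between each of syringe_a, syringe_b's own z axis and vertical below 0.15 rad and x of syringe_b in the frame of syringe_tray between -0.045 and 0.045 m and y of syringe_b in the frame of syringe_tray between -0.048 and 0.048 m and x of pen in the frame of pen_tray between -0.034 and 0.034 m and y of pen in the frame of pen_tray between -0.025 and 0.025 m and angle between the y axis of pen and the y axis of pen_tray, either way round below 0.6 rad and z of pen in the frame of pen_tray below 0.019 m and angle between pen's own y axis and vertical between 1.48 and 1.66 rad and linear speed of each of vial_a, vial_b, syringe_a, syringe_b, pen below 0.02 m/s); the robot touches nothing.
It fails at once if a glass vial is tipped over (more than 0.7 rad) (angle between any of vial_a, vial_b's own z axis and vertical above 0.7 rad).
It also fails if it takes over 141 s, if anything falls off the work surface, if the arm or the gripper's body presses on something with over 40 N, if the wrist force passes 120 N, or if a joint passes its speed limit or range.

## Working session

There is one attempt and no reset: what is moved stays moved. The work goes in short steps, Python scripts to look and compute and a tool call to move; the robot and the scene stay as the last step left them, time stands still between calls to the robot, and variables do not carry over. Pictures are saved under pics/ and viewed, at most 14 in all, crops included, and the job is handed in when it is done.

Besides the shell and the picture viewer there is one more tool, called after ">>>" as a command line: name --argument value ..., lists and objects as JSON in quotes. apply_moves: Moves the arm, as the interface text tells. Its arguments: {"type":"object","properties":{"plan":{"type":"array"},"gripper":{"type":"number"}},"required":["plan"]}

```bash
mkdir -p pics; cat > h.py <<'E'
import numpy as np, cv2
from workcell import arm, imaging, hand_in
def cap(n,f=None):
    s=arm.observe(); im=imaging.capture(n)
    if f: cv2.imwrite(f'pics/{f}.png',im[:,:,::-1])
    return s,im
def cam(n,s):
    p=imaging.camera_params(n)
    if n=='wrist':
        T=np.array(p['tool_from_camera']); R=np.array(s['tcp_rot'])
        return p,R@T[:3,3]+np.array(s['eef_pos']),R@T[:3,:3]
    return p,np.array(p['eye']),np.array(p['attitude'])
def ray(n,s,uv):
    p,e,A=cam(n,s)
    q=cv2.undistortPoints(np.array(uv,float).reshape(-1,1,2),np.array(p['mtx']),np.array([p['k1'],0,0,0.]))[:,0]
    return e,(A@np.c_[q,np.ones(len(q))].T).T
def onz(n,s,uv,z):
    e,d=ray(n,s,uv); return e+d*((z-e[2])/d[:,2])[:,None]
E
python3 - <<'E'
from h import *
for n in ['top','scene','wrist']:
    s,im=cap(n,n+'0'); print(n,imaging.camera_params(n))
print(s)
E
```

```text
top {'mtx': array([[428.34414403,   0.        , 279.19700974],
       [  0.        , 428.34414403, 215.51135386],
       [  0.        ,   0.        ,   1.        ]]), 'k1': -0.019987242256279878, 'eye': array([0.43164065, 0.06418197, 1.14215575]), 'attitude': array([[ 0.02550264, -0.99557304,  0.09046507],
       [-0.99955508, -0.02679516, -0.01310174],
       [ 0.01546777, -0.09009069, -0.99581344]])}
scene {'mtx': array([[385.04012714,   0.        , 278.36208618],
       [  0.        , 385.04012714, 215.06883644],
       [  0.        ,   0.        ,   1.        ]]), 'k1': 0.027807766679409065, 'eye': array([0.62179618, 0.60325619, 0.68162224]), 'attitude': array([[-0.98365534,  0.14765   , -0.10306142],
       [ 0.17914616,  0.74485145, -0.64273087],
       [-0.01813377, -0.6506887 , -0.75912804]])}
wrist {'mtx': array([[337.59634104,   0.        , 279.67893774],
       [  0.        , 337.59634104, 209.12932859],
       [  0.        ,   0.        ,   1.        ]]), 'k1': -0.014355999696397233, 'tool_from_camera': array([[-8.46761619e-04, -9.67125033e-01, -2.54299928e-01,
         7
[... 376 characters left out ...]
.25739620e+00, -2.00054645e-02]), 'dq': array([ 9.32674102e-05, -1.80137095e-03, -2.60591996e-03,  4.08837413e-04,
        1.77823521e-03,  4.31214729e-04]), 'effort': array([-7.92613173e-04, -4.13340425e+01, -2.32510775e+01,  7.28317047e-02,
        4.22794861e-02, -6.40171947e-05]), 'eef_pos': array([0.18117053, 0.54527173, 0.2320221 ]), 'tcp_rot': array([[-9.48990956e-01,  3.15302892e-01, -5.01755290e-04],
       [ 3.15303291e-01,  9.48989818e-01, -1.46968198e-03],
       [ 1.27656827e-05, -1.55292000e-03, -9.99998794e-01]]), 'force': array([-0.33822386, -0.08446256, -0.045131  ]), 'torque': array([-0.03491865, -0.05283435, -0.0847622 ]), 'finger_force': 0.0, 'width': 0.09145643976502557}
```

View pics/top0.png

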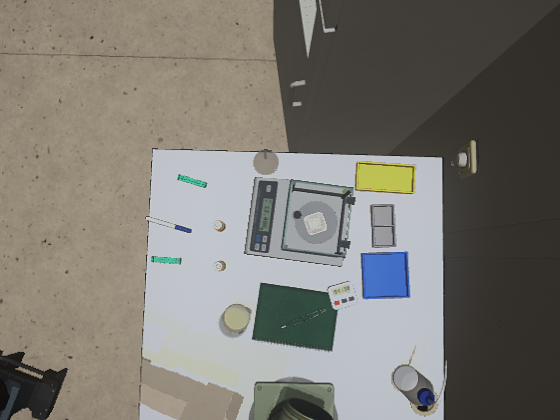

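View pics/scene0.png

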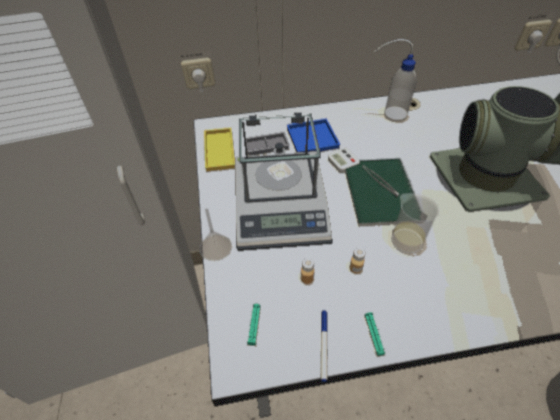

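View pics/wrist0.png

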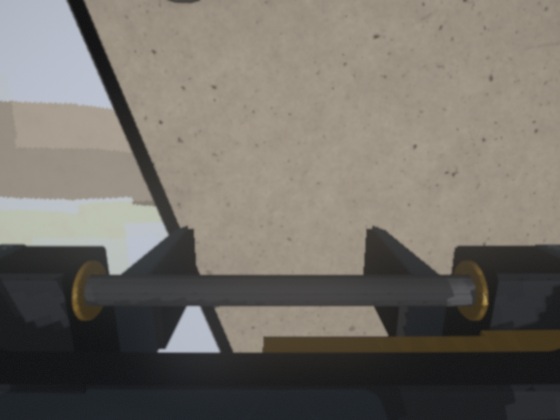

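The top view shows the syringes at about (192,181) and (166,260), the pen at (168,225) with its tail at the bench edge, and the vials at (219,226) and (220,266). The trays are yellow (385,177), grey (383,226) and blue (385,275). The scene view agrees. The wrist view shows only the bench edge. Next I measure all of these with colour masks.

```bash
cat >> h.py <<'E'
def blobs(im,lo,hi,roi,amin=15):
    hsv=cv2.cvtColor(im,cv2.COLOR_RGB2HSV); m=cv2.inRange(hsv,lo,hi); k=np.zeros_like(m); x0,y0,x1,y1=roi; k[y0:y1,x0:x1]=255
    m=cv2.morphologyEx(m&k,cv2.MORPH_CLOSE,np.ones((3,3)))
    return [c for c in cv2.findContours(m,cv2.RETR_EXTERNAL,cv2.CHAIN_APPROX_NONE)[0] if cv2.contourArea(c)>amin]
def rect(n,s,c,z):
    # min-area rectangle on plane z: centre, dims, angle of long axis (deg in world)
    P=onz(n,s,c.reshape(-1,2),z)[:,:2]
    (x,y),(w,h),a=cv2.minAreaRect((P*1000).astype(np.float32))
    if w<h: w,h,a=h,w,a+90
    return np.round([x,y,w,h,(a+90)%180-90],1)
E
python3 - <<'E'
from h import *
s=arm.observe()
im=cv2.imread('pics/top0.png')[:,:,::-1].copy(); sc=cv2.imread('pics/scene0.png')[:,:,::-1].copy()
T=[('green',(70,100,60),(90,255,255),(140,160,240,300),.009),('yel',(22,120,80),(35,255,255),(340,150,430,210),.016),
('blue',(100,120,60),(125,255,255),(350,240,430,310),.016),('bluecap',(105,100,40),(130,255,255),(140,205,205,245),.007),
('grey',(0,0,40),(180,90,170),(362,198,402,252),.016),('amber',(5,50,60),(30,255,255),(205,210,235,280),.02)]
for n,lo,hi,roi,z in T:
    for c in blobs(im,lo,hi,roi): print('top',n,rect('top',s,c,z))
S=[('green',(70,100,60),(90,255,255),(230,290,400,365),.009),('bluecap',(105,100,40),(130,255,255),(310,300,340,350),.007),
('amber',(5,100,60),(25,255,255),(290,240,380,290),.02),('white',(0,0,0),(1,1,1),(0,0,1,1),.02)]
for n,lo,hi,roi,z in S:
    for c in blobs(sc,lo,hi,roi): print('scene',n,rect('scene',s,c,z), c.reshape(-1,2).mean(0).round())
# bits by hand: pen ends, vial caps
print(onz('top',s,[[146,217],[191,232]],.007).round(3), onz('scene',s,[[324,311],[324,377]],.007).round(3))
print('caps',onz('top',s,[[220,226],[221,265]],.06).round(3),onz('scene',s,[[309,262],[359,252]],.06).round(3))
E
```

```text
top green [410.1 345.2  76.2  13.7  88. ]
top green [622.5 286.6  76.4  13.9  74.7]
top yel [ 645.4 -231.2  157.4   78.1   87.6]
top blue [ 385.4 -232.3  121.8  119.   -86.9]
top bluecap [493.3 303.9  41.2   9.8  75.6]
top grey [ 515.1 -225.7  114.5   66.2    2.2]
top amber [500.4 204.2  26.   18.3 -38.6]
scene green [410.9 343.4  77.9  12.7  87.2] [374. 334.]
scene green [622.4 284.8  78.7  12.3  74.4] [254. 325.]
scene bluecap [493.1 302.7  37.9   7.5  75.4] [324. 321.]
scene amber [505.1 212.3  29.4  20.1  76.4] [307. 276.]
scene amber [401.3 204.8  25.   21.6  61.2] [355. 264.]
[[0.521 0.402 0.007]
 [0.485 0.281 0.007]] [[0.488 0.284 0.007]
 [0.519 0.401 0.007]]
caps [[0.499 0.199 0.06 ]
 [0.401 0.193 0.06 ]] [[0.501 0.205 0.06 ]
 [0.4   0.201 0.06 ]]
```

```bash
python3 - <<'E'
import cv2
a=cv2.imread('pics/top0.png')[165:285,140:240]; b=cv2.imread('pics/scene0.png')[240:390,240:400]
a=cv2.resize(a,None,fx=4,fy=4,interpolation=2); b=cv2.resize(b,None,fx=2.4,fy=2.4)
import numpy as np
o=np.zeros((480,400+b.shape[1],3),np.uint8); o[:480,:400]=a; o[:b.shape[0],400:]=b
cv2.imwrite('pics/crop1.png',o); print(o.shape)
E
```

```text
(480, 784, 3)
```

View pics/crop1.png

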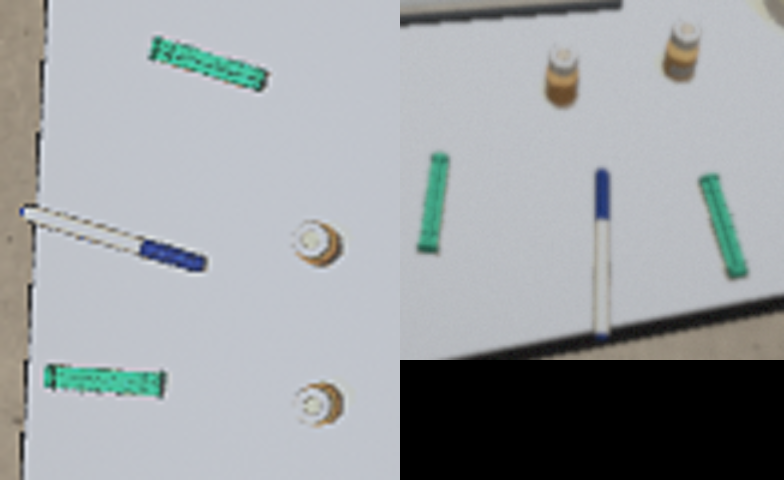

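The crop shows both syringes (green, about 77 mm visible), the pen with its blue cap towards -y and its tail slightly over the edge, and both vials upright. The two views agree within a few mm. Now I turn the tool so that it closes along world x, and go above the loose things.

>>> apply_moves --plan '[{"yaw": 10.7},{"yaw": 10.7},{"yaw": 10.7},{"yaw": 10.7},{"yaw": 10.7}]'

```text
invalid input
```

>>> apply_moves --plan '[{"yaw": 10.7},{"yaw": 7.4},{"x": -40,"y": 45},{"x": -40,"y": 45},{"x": -40,"y": 45}]'

```text
invalid input
```

>>> apply_moves --plan '[{"x": -43,"y": 45},{"x": -43,"y": 45},{"x": -43,"y": 45},{"x": -43,"y": 45},{}]'

```text
invalid input
```

```bash
python3 - <<'E'
from h import *
s,im=cap('wrist','w1'); print(s['eef_pos'],s['tcp_rot'].round(3),s['qpos'].round(2))
E
```

```text
[0.18118783 0.54533677 0.23212071] [[-0.949  0.315 -0.   ]
 [ 0.315  0.949 -0.001]
 [ 0.    -0.001 -1.   ]] [ 1.23  0.32  1.57 -0.    1.26 -0.02]
```

View pics/w1.png

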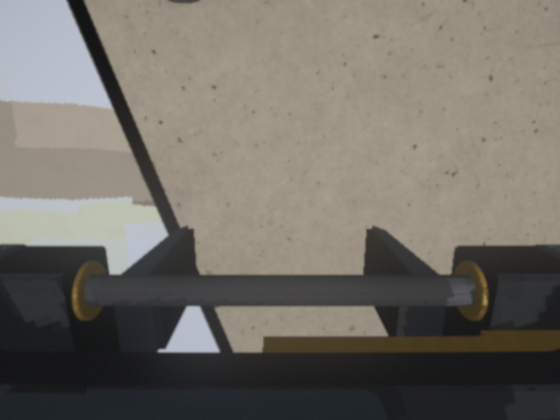

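The picture is unchanged because the moves were refused. All four keys are needed in every row.

>>> apply_moves --plan '[{"x": 0,"y": 0,"z": 0,"yaw": 10.7},{"x": 0,"y": 0,"z": 0,"yaw": 10.7},{"x": 0,"y": 0,"z": 0,"yaw": 10.7},{"x": 0,"y": 0,"z": 0,"yaw": 10.7},{"x": 0,"y": 0,"z": 0,"yaw": 10.7}]'

```text
t: 0.82
eef_pos: [0.1813, 0.5455, 0.2325]
tcp_rot: [[-0.305, 0.952, -0.0], [0.952, 0.305, -0.0], [-0.0, -0.0, -1.0]]
force: [0.2, -0.1, -0.5]
width: 0.0913
finger_force: 0.0
```

>>> apply_moves --plan '[{"x": 0,"y": 0,"z": 0,"yaw": 10.7},{"x": 0,"y": 0,"z": 0,"yaw": 7.1},{"x": -40,"y": 45,"z": 0,"yaw": 0},{"x": -40,"y": 45,"z": 0,"yaw": 0},{"x": -40,"y": 45,"z": 0,"yaw": 0}]'

```text
t: 1.45
eef_pos: [0.318, 0.4252, 0.2326]
tcp_rot: [[-0.006, 1.0, 0.0], [1.0, 0.006, 0.0], [0.0, 0.0, -1.0]]
force: [0.6, 0.8, 0.1]
width: 0.0912
finger_force: 0.0
```

>>> apply_moves --plan '[{"x": -43,"y": 45,"z": 0,"yaw": 0},{"x": -43,"y": 45,"z": 0,"yaw": 0},{"x": -43,"y": 45,"z": 0,"yaw": 0},{"x": -43,"y": 45,"z": 0,"yaw": 0},{"x": 0,"y": 0,"z": 0,"yaw": 0}]'

```text
t: 2.08
eef_pos: [0.5005, 0.2525, 0.2323]
tcp_rot: [[0.0, 1.0, 0.0], [1.0, -0.0, -0.001], [-0.001, 0.0, -1.0]]
force: [-0.5, 0.6, 0.5]
width: 0.091
finger_force: 0.0
```

```bash
python3 - <<'E'
from h import *
s,im=cap('wrist','w2'); print(s['eef_pos'],s['tcp_rot'].round(3),s['qpos'].round(2))
for n,lo,hi,z in [('green',(70,100,60),(90,255,255),.009),('bluecap',(105,100,40),(130,255,255),.007)]:
    for c in blobs(im,lo,hi,(0,0,560,420),100): print(n,rect('wrist',s,c,z),c.reshape(-1,2).mean(0).round())
E
```

```text
[0.50046525 0.25246536 0.23229062] [[ 0.     1.     0.   ]
 [ 1.    -0.    -0.001]
 [-0.001  0.    -1.   ]] [ 0.45  0.3   1.6  -0.    1.25  0.45]
green [620.1 285.1  76.1  13.5  74.6] [389. 155.]
green [408.3 345.   76.4  13.6  86.6] [194.  99.]
bluecap [467.3  76.8  19.2  13.   -0. ] [255. 322.]
bluecap [491.2 305.6  36.1   7.9  71. ] [273. 137.]
```

View pics/w2.png

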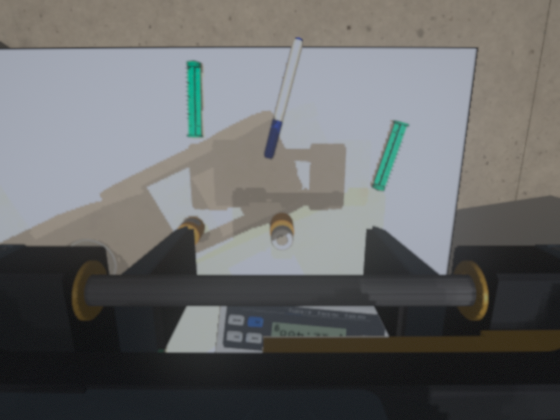

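The wrist view shows syringes at (194,99) and (389,155), the pen from (299,41) to (268,157), and the vials at about (190,230) and (283,235). Moves land accurately. Zooming on the syringes to find their ends, since only 76 of 94 mm was masked.

```bash
python3 - <<'E'
import cv2,numpy as np
im=cv2.imread('pics/w2.png')
f=lambda x0,y0:cv2.resize(im[y0:y0+100,x0:x0+65],None,fx=6,fy=6,interpolation=0)
cv2.imwrite('pics/crop2.png',np.hstack([f(162,48),f(355,105)]))
from h import *
s=arm.observe()
print(onz('wrist',s,[[299,41],[268,157]],.007).round(4))
E
```

```text
[[0.5171 0.404  0.007 ]
 [0.4844 0.2858 0.007 ]]
```

View pics/crop2.png

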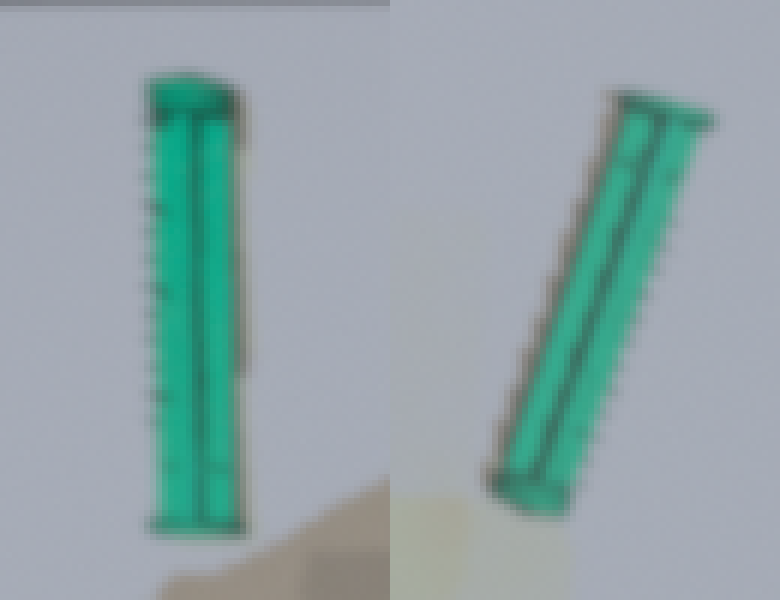

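Only a ~76 mm green part shows on each, with a thick end (A: +y, B: -y) and a thin disc at the other end. A closer look over syringe A settles the midpoint.

>>> apply_moves --plan '[{"x": 24,"y": -45.5,"z": 0,"yaw": 0},{"x": 24,"y": -45.5,"z": 0,"yaw": 0},{"x": 0,"y": 0,"z": 50,"yaw": 0},{"x": 0,"y": 0,"z": 50,"yaw": 0},{"x": 0,"y": 0,"z": 0,"yaw": 0}]'

```text
t: 2.75
eef_pos: [0.403, 0.3023, 0.13]
tcp_rot: [[-0.008, 1.0, -0.007], [1.0, 0.008, -0.005], [-0.005, -0.007, -1.0]]
force: [-0.2, -1.3, 0.8]
width: 0.0913
finger_force: 0.0
```

```bash
python3 - <<'E'
from h import *
s,im=cap('wrist','w3'); print(s['eef_pos'])
for n,lo,hi,z in [('green',(65,60,40),(95,255,255),.009)]:
    for c in blobs(im,lo,hi,(0,0,560,230),100): print(n,rect('wrist',s,c,z),rect('wrist',s,c,.018),c.reshape(-1,2).min(0),c.reshape(-1,2).max(0)); 
x0,y0=c.reshape(-1,2).mean(0).astype(int); p=im[max(0,y0-95):y0+95,max(0,x0-70):x0+70].astype(float)
p=np.clip((p-128)*1.6+128,0,255).astype(np.uint8)
cv2.imwrite('pics/crop3.png',cv2.resize(p[:,:,::-1],None,fx=3,fy=3))
E
```

```text
[0.40304369 0.3022833  0.13000959]
green [626.8 302.5  39.1  16.3  75.6] [619.4 304.9  37.8  15.8  75.6] [530 187] [559 229]
green [409.4 343.9  78.4  15.   87.7] [409.2 344.9  75.8  14.5  87.7] [279 107] [302 205]
```

View pics/crop3.png

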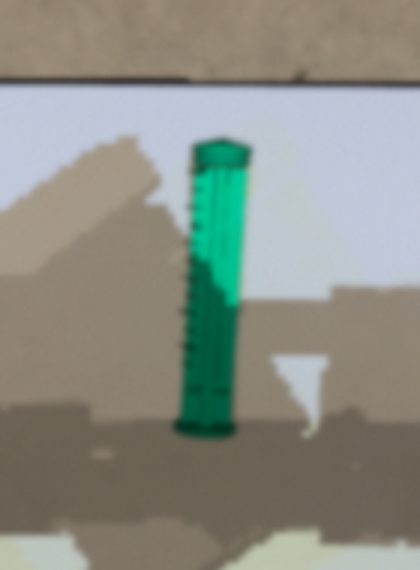

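The close view shows the cap at the far (+y) end and the flange disc at the near end, 77 mm apart. That matches flange (-30) to cap (+47), so the origin lies about 8.5 mm towards the flange: A (0.409, 0.337), B (0.623, 0.294). Picking A.

>>> apply_moves --plan '[{"x": 18,"y": 3,"z": 0,"yaw": 3.2},{"x": 18,"y": 3,"z": 30,"yaw": 0},{"x": 0,"y": 0,"z": 30,"yaw": 0},{"x": 0,"y": 0,"z": 25,"yaw": 0},{"x": 0,"y": 0,"z": 0,"yaw": 0}]'

```text
t: 3.42
eef_pos: [0.4136, 0.3394, 0.0485]
tcp_rot: [[0.05, 0.999, -0.0], [0.999, -0.05, 0.0], [0.0, -0.0, -1.0]]
force: [0.7, -0.2, -0.4]
width: 0.0914
finger_force: 0.0
```

>>> apply_moves --plan '[{"x": -2,"y": -4.5,"z": 14,"yaw": 0},{"x": 0,"y": 0,"z": 12,"yaw": 0},{"x": 0,"y": 0,"z": 0,"yaw": 0}]'

```text
t: 3.8
eef_pos: [0.4093, 0.3374, 0.0223]
tcp_rot: [[0.05, 0.999, 0.001], [0.999, -0.05, 0.001], [0.001, 0.001, -1.0]]
force: [0.2, -0.3, -0.2]
width: 0.0907
finger_force: 0.0
```

>>> apply_moves --plan '[{"x": 0,"y": 0,"z": 0,"yaw": 0},{"x": 0,"y": 0,"z": 0,"yaw": 0},{"x": 0,"y": 0,"z": 0,"yaw": 0},{"x": 0,"y": 0,"z": 0,"yaw": 0},{"x": 0,"y": 0,"z": 0,"yaw": 0}]' --gripper 1

```text
t: 4.42
eef_pos: [0.4089, 0.337, 0.0218]
tcp_rot: [[0.05, 0.999, -0.0], [0.999, -0.05, 0.0], [0.0, -0.0, -1.0]]
force: [0.2, 0.6, 0.6]
width: 0.0442
finger_force: 0.0
```

>>> apply_moves --plan '[{"x": 0,"y": 0,"z": 0,"yaw": 0},{"x": 0,"y": 0,"z": 0,"yaw": 0},{"x": 0,"y": 0,"z": 0,"yaw": 0},{"x": 0,"y": 0,"z": 0,"yaw": 0},{"x": 0,"y": 0,"z": -20,"yaw": 0}]'

```text
t: 5.05
eef_pos: [0.4079, 0.3362, 0.0408]
tcp_rot: [[0.05, 0.999, -0.003], [0.999, -0.05, -0.002], [-0.002, -0.003, -1.0]]
force: [1.0, 0.2, 0.1]
width: 0.0324
finger_force: 30.0
```

>>> apply_moves --plan '[{"x": 0,"y": 0,"z": -50,"yaw": 0},{"x": 0,"y": 0,"z": -60,"yaw": 0},{"x": 0,"y": 0,"z": -60,"yaw": 0},{"x": 0,"y": 0,"z": -60,"yaw": 0},{"x": 0,"y": 0,"z": -20,"yaw": -2.9}]'

```text
t: 5.68
eef_pos: [0.4099, 0.3378, 0.2962]
tcp_rot: [[-0.002, 1.0, 0.006], [1.0, 0.002, 0.005], [0.005, 0.006, -1.0]]
force: [-0.4, 0.2, -1.5]
width: 0.0316
finger_force: 30.0
```

The grip width is 32 mm rather than 18, so the fingers may be on the flange. Looking at what is held.

```bash
python3 - <<'E'
from h import *
s,im=cap('wrist'); print(s['eef_pos'],s['width'])
s2,t=cap('scene')
o=np.zeros((420,800,3),np.uint8); o[:,:]=0; o[:420,:560]=im; p=cv2.resize(t[120:400,200:440],(240,280)); o[:280,560:]=p
cv2.imwrite('pics/held1.png',o[:,:,::-1])
E
```

```text
[0.40987977 0.33780109 0.2962358 ] 0.03161644233483352
```

View pics/held1.png

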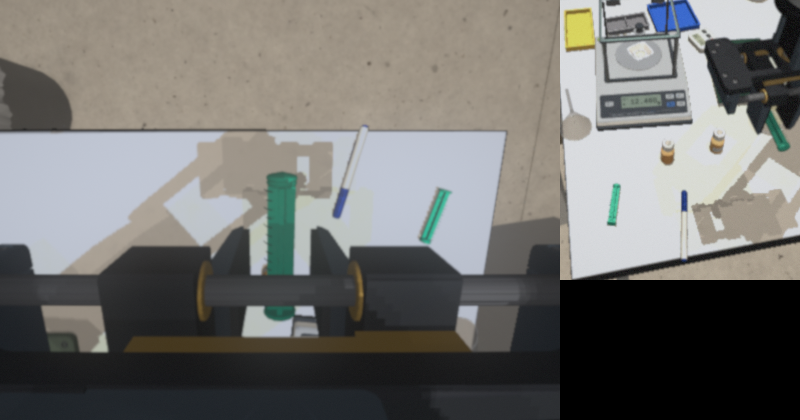

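The picture shows the syringe level in the grip, cap end up at row 172, with a gap between the barrel and the fingers. The pad edges are therefore on the (undrawn) 34 mm flange, and the origin is near the visible middle, about 10 mm along tool +x. The hold is firm, so I'll place it with that offset and grip B at its visible middle, a little towards the cap.

>>> apply_moves --plan '[{"x": -40,"y": -4.5,"z": 0,"yaw": 0},{"x": -60,"y": -4.5,"z": 0,"yaw": 0},{"x": -60,"y": -4.5,"z": 0,"yaw": 0},{"x": -60,"y": -4.5,"z": 0,"yaw": 0},{"x": -60,"y": -4.5,"z": 0,"yaw": 0}]'

```text
t: 6.4
eef_pos: [0.3852, 0.0552, 0.2901]
tcp_rot: [[-0.0, 1.0, -0.003], [1.0, 0.0, -0.0], [-0.0, -0.003, -1.0]]
force: [1.4, -0.7, 0.1]
width: 0.0317
finger_force: 30.0
```

>>> apply_moves --plan '[{"x": -60,"y": -4.5,"z": 0,"yaw": 0},{"x": -60,"y": -4.5,"z": 0,"yaw": 0},{"x": -60,"y": -4.5,"z": 0,"yaw": 0},{"x": -60,"y": -4.5,"z": 0,"yaw": 0},{"x": -60,"y": -4.5,"z": 0,"yaw": 0}]'

```text
t: 7.02
eef_pos: [0.3629, -0.2445, 0.29]
tcp_rot: [[0.001, 1.0, -0.002], [1.0, -0.001, 0.002], [0.002, -0.002, -1.0]]
force: [0.8, 0.3, 0.0]
width: 0.0324
finger_force: 30.0
```

>>> apply_moves --plan '[{"x": 0,"y": 0,"z": 0,"yaw": 0},{"x": 0,"y": 0,"z": 50,"yaw": 0},{"x": 0,"y": 0,"z": 50,"yaw": 0},{"x": 0,"y": 0,"z": 20,"yaw": 0},{"x": 0,"y": 0,"z": 0,"yaw": 0}]'

```text
t: 7.65
eef_pos: [0.3627, -0.2409, 0.1695]
tcp_rot: [[-0.001, 1.0, -0.005], [1.0, 0.001, 0.004], [0.004, -0.005, -1.0]]
force: [0.5, -0.3, 0.2]
width: 0.0323
finger_force: 30.0
```

```bash
python3 - <<'E'
from h import *
s,im=cap('wrist','w5'); print(s['eef_pos'],s['width'],s['tcp_rot'].round(3)[:,0])
def tr(n,lo,hi,roi,z=.016):
    for c in blobs(im,lo,hi,roi,300): print(n,rect('wrist',s,c,z))
tr('blue',(100,120,40),(125,255,255),(0,0,560,420))
tr('yel',(22,120,80),(35,255,255),(0,0,560,420))
E
```

```text
[ 0.36265579 -0.24088058  0.16948753] 0.03229230377089013 [-0.001  1.     0.004]
blue [ 384.3 -233.8  120.3  118.1  -87.1]
yel [ 605.4 -231.3  113.    27.9  -78.3]
```

View pics/w5.png

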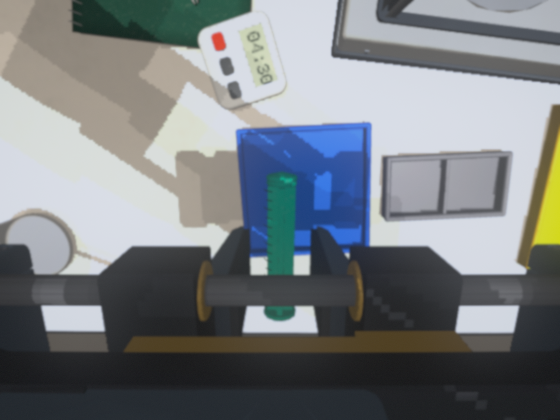

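The view shows the blue tray at (304,188), the grey tray (447,185) and the syringe aligned over the left part of the blue tray. The tray measures (0.384, -0.233), turned +3°, as before. Lowering.

>>> apply_moves --plan '[{"x": -3,"y": 2,"z": 30,"yaw": -2.9},{"x": 0,"y": 0,"z": 40,"yaw": 0},{"x": 0,"y": 0,"z": 40,"yaw": 0},{"x": 0,"y": 0,"z": 18,"yaw": 0},{"x": 0,"y": 0,"z": 8,"yaw": 0}]'

```text
t: 8.32
eef_pos: [0.3666, -0.2459, 0.0357]
tcp_rot: [[-0.051, 0.999, 0.0], [0.999, 0.051, -0.0], [-0.0, 0.0, -1.0]]
force: [0.3, -0.5, -0.0]
width: 0.0325
finger_force: 30.0
```

>>> apply_moves --plan '[{"x": 0,"y": 0,"z": 0,"yaw": 0},{"x": 0,"y": 0,"z": 4,"yaw": 0},{"x": 0,"y": 0,"z": 3,"yaw": 0},{"x": 0,"y": 0,"z": 0,"yaw": 0}]'

```text
t: 8.82
eef_pos: [0.3661, -0.246, 0.0288]
tcp_rot: [[-0.051, 0.999, 0.0], [0.999, 0.051, 0.0], [-0.0, 0.0, -1.0]]
force: [0.4, 1.0, -0.8]
width: 0.0322
finger_force: 30.0
```

>>> apply_moves --plan '[{"x": 0,"y": 0,"z": 2.5,"yaw": 0},{"x": 0,"y": 0,"z": 0,"yaw": 0}]'

```text
t: 9.07
eef_pos: [0.366, -0.246, 0.0261]
tcp_rot: [[-0.051, 0.999, -0.0], [0.999, 0.051, 0.0], [0.0, -0.0, -1.0]]
force: [0.4, 0.5, -0.2]
width: 0.0321
finger_force: 30.0
```

>>> apply_moves --plan '[{"x": 0,"y": 0,"z": 0,"yaw": 0},{"x": 0,"y": 0,"z": 0,"yaw": 0},{"x": 0,"y": 0,"z": 0,"yaw": 0},{"x": 0,"y": 0,"z": -15,"yaw": 0},{"x": 0,"y": 0,"z": -30,"yaw": 0}]' --gripper 0.57

```text
t: 9.7
eef_pos: [0.3653, -0.2454, 0.0709]
tcp_rot: [[-0.051, 0.999, -0.003], [0.999, 0.051, 0.002], [0.002, -0.002, -1.0]]
force: [0.5, -0.4, -0.2]
width: 0.0393
finger_force: 0.0
```

>>> apply_moves --plan '[{"x": 0,"y": 0,"z": -50,"yaw": 0},{"x": 0,"y": 0,"z": -60,"yaw": 0},{"x": 0,"y": 0,"z": -60,"yaw": 0},{"x": 0,"y": 0,"z": -45,"yaw": 0},{"x": 0,"y": 0,"z": 0,"yaw": 2.9}]' --gripper 0

```text
t: 10.32
eef_pos: [0.3675, -0.247, 0.2902]
tcp_rot: [[0.001, 1.0, 0.007], [1.0, -0.001, -0.005], [-0.005, 0.007, -1.0]]
force: [0.4, -0.3, -0.2]
width: 0.0863
finger_force: 0.0
```

```bash
python3 - <<'E'
from h import *
s,im=cap('top','top1'); print(s['eef_pos'],s['width'],s['tcp_rot'].round(3)[:,0])
for c in blobs(im,(68,90,40),(93,255,255),(340,240,430,320),10)+blobs(im,(68,90,40),(93,255,255),(140,160,240,300),10): print(rect('top',s,c,.011))
s,im=cap('wrist','w6')
for c in blobs(im,(68,90,40),(93,255,255),(0,0,560,240),30): print('w',rect('wrist',s,c,.011))
E
```

```text
[ 0.36751266 -0.24704734  0.29021008] 0.08632858677245482 [ 0.001  1.    -0.005]
[ 366.5 -238.7   74.3   10.4  -88.7]
[622.2 286.2  76.3  14.   74.4]
w [ 364.6 -238.8   75.9   13.1  -88.4]
w [281.9 -52.3  22.7   5.1 -63.7]
w [263.1 -74.3 147.3  62.4  -0.4]
```

Syringe A lies flat in the blue tray at (0.365, -0.239). Now B.

>>> apply_moves --plan '[{"x": 40,"y": 20,"z": 0,"yaw": 0},{"x": 50,"y": 24,"z": 0,"yaw": 0},{"x": 55,"y": 26,"z": 0,"yaw": 0},{"x": 55,"y": 26,"z": 0,"yaw": 0},{"x": 55,"y": 26,"z": 0,"yaw": 0}]'

```text
t: 11.05
eef_pos: [0.4881, 0.0109, 0.2854]
tcp_rot: [[-0.001, 1.0, -0.002], [1.0, 0.001, -0.0], [-0.0, -0.002, -1.0]]
force: [2.0, -1.4, 0.8]
width: 0.0912
finger_force: 0.0
```

>>> apply_moves --plan '[{"x": 55,"y": 26,"z": 0,"yaw": 0},{"x": 55,"y": 26,"z": 0,"yaw": 0},{"x": 55,"y": 26,"z": 0,"yaw": 0},{"x": 55,"y": 26,"z": 0,"yaw": 0},{"x": 55,"y": 26,"z": 0,"yaw": 0}]'

```text
t: 11.68
eef_pos: [0.6182, 0.2858, 0.2849]
tcp_rot: [[-0.002, 1.0, -0.002], [1.0, 0.002, -0.001], [-0.001, -0.002, -1.0]]
force: [1.5, -0.5, -0.2]
width: 0.0912
finger_force: 0.0
```

>>> apply_moves --plan '[{"x": 0,"y": 0,"z": 50,"yaw": 8},{"x": 0,"y": 0,"z": 55,"yaw": 7.5},{"x": 0,"y": 0,"z": 50,"yaw": 0},{"x": 0,"y": 0,"z": 30,"yaw": 0},{"x": 0,"y": 0,"z": 0,"yaw": 0}]'

```text
t: 12.3
eef_pos: [0.6156, 0.2831, 0.0973]
tcp_rot: [[0.266, 0.964, -0.008], [0.964, -0.266, -0.003], [-0.005, -0.007, -1.0]]
force: [0.3, 0.2, -0.9]
width: 0.0913
finger_force: 0.0
```

>>> apply_moves --plan '[{"x": 0,"y": 3,"z": 30,"yaw": 0},{"x": 0,"y": 0,"z": 30,"yaw": 0},{"x": 0,"y": 0,"z": 10,"yaw": 0},{"x": 0,"y": 0,"z": 0,"yaw": 0}]'

```text
t: 12.8
eef_pos: [0.6212, 0.2835, 0.0319]
tcp_rot: [[0.267, 0.964, 0.001], [0.964, -0.267, 0.0], [0.0, 0.0, -1.0]]
force: [-0.0, 1.2, -0.1]
width: 0.0909
finger_force: 0.0
```

>>> apply_moves --plan '[{"x": 0,"y": 0,"z": 9.5,"yaw": 0},{"x": 0,"y": 0,"z": 0,"yaw": 0}]'

```text
t: 13.05
eef_pos: [0.6207, 0.2833, 0.0219]
tcp_rot: [[0.267, 0.964, 0.0], [0.964, -0.267, 0.0], [0.0, 0.0, -1.0]]
force: [0.5, -0.2, -0.2]
width: 0.091
finger_force: 0.0
```

>>> apply_moves --plan '[{"x": 0,"y": 0,"z": 0,"yaw": 0},{"x": 0,"y": 0,"z": 0,"yaw": 0},{"x": 0,"y": 0,"z": 0,"yaw": 0},{"x": 0,"y": 0,"z": 0,"yaw": 0},{"x": 0,"y": 0,"z": 0,"yaw": 0}]' --gripper 1

```text
t: 13.68
eef_pos: [0.6208, 0.2833, 0.0218]
tcp_rot: [[0.267, 0.964, 0.0], [0.964, -0.267, 0.0], [0.0, 0.0, -1.0]]
force: [-0.5, 0.8, -0.3]
width: 0.0441
finger_force: 0.0
```

>>> apply_moves --plan '[{"x": 0,"y": 0,"z": 0,"yaw": 0},{"x": 0,"y": 0,"z": 0,"yaw": 0},{"x": 0,"y": 0,"z": 0,"yaw": 0},{"x": 0,"y": 0,"z": 0,"yaw": 0},{"x": 0,"y": 0,"z": 0,"yaw": 0}]'

```text
t: 14.3
eef_pos: [0.6208, 0.2833, 0.0217]
tcp_rot: [[0.267, 0.964, -0.0], [0.964, -0.267, 0.0], [0.0, -0.0, -1.0]]
force: [-0.9, 0.2, 1.1]
width: 0.0169
finger_force: 30.0
```

Barrel gripped at 17 mm. Carrying it over.

>>> apply_moves --plan '[{"x": 0,"y": 0,"z": -30,"yaw": 0},{"x": 0,"y": 0,"z": -60,"yaw": 0},{"x": 0,"y": 0,"z": -60,"yaw": 0},{"x": 0,"y": 0,"z": -60,"yaw": -7.5},{"x": 0,"y": 0,"z": -60,"yaw": -8}]'

```text
t: 14.92
eef_pos: [0.6204, 0.2831, 0.2939]
tcp_rot: [[-0.005, 1.0, 0.0], [1.0, 0.005, 0.0], [0.0, 0.0, -1.0]]
force: [0.6, 0.8, -0.2]
width: 0.0164
finger_force: 30.0
```

>>> apply_moves --plan '[{"x": -45,"y": -20,"z": 0,"yaw": 0},{"x": -52,"y": -21,"z": 0,"yaw": 0},{"x": -52,"y": -21,"z": 0,"yaw": 0},{"x": -52,"y": -21,"z": 0,"yaw": 0},{"x": -52,"y": -21,"z": 0,"yaw": 0}]'

```text
t: 15.55
eef_pos: [0.5159, 0.0287, 0.2918]
tcp_rot: [[-0.001, 1.0, 0.0], [1.0, 0.001, -0.0], [-0.0, 0.0, -1.0]]
force: [0.0, -1.1, -1.2]
width: 0.0165
finger_force: 30.0
```

>>> apply_moves --plan '[{"x": -52,"y": -21,"z": 0,"yaw": 0},{"x": -52,"y": -21,"z": 0,"yaw": 0},{"x": -52,"y": -21,"z": 0,"yaw": 0},{"x": -52,"y": -21,"z": 0,"yaw": 0},{"x": -52,"y": -21,"z": 0,"yaw": 0}]'

```text
t: 16.18
eef_pos: [0.411, -0.2313, 0.2919]
tcp_rot: [[-0.0, 1.0, 0.001], [1.0, 0.0, -0.0], [-0.0, 0.001, -1.0]]
force: [0.7, -0.2, -0.1]
width: 0.0164
finger_force: 30.0
```

>>> apply_moves --plan '[{"x": 0,"y": 0,"z": 40,"yaw": 0},{"x": 0,"y": 0,"z": 50,"yaw": 0},{"x": 0,"y": 0,"z": 50,"yaw": 0},{"x": 0,"y": 0,"z": 30,"yaw": 0},{"x": 0,"y": 0,"z": 0,"yaw": 0}]'

```text
t: 16.8
eef_pos: [0.4105, -0.2289, 0.12]
tcp_rot: [[-0.0, 1.0, -0.005], [1.0, 0.0, 0.003], [0.003, -0.005, -1.0]]
force: [-0.4, -0.1, 0.3]
width: 0.0166
finger_force: 30.0
```

>>> apply_moves --plan '[{"x": -3,"y": 0,"z": 30,"yaw": -2.9},{"x": 0,"y": 0,"z": 35,"yaw": 0},{"x": 0,"y": 0,"z": 20,"yaw": 0},{"x": 0,"y": 0,"z": 0,"yaw": 0}]'

```text
t: 17.3
eef_pos: [0.4123, -0.2329, 0.0371]
tcp_rot: [[-0.051, 0.999, -0.0], [0.999, 0.051, 0.0], [0.0, -0.0, -1.0]]
force: [-0.2, 0.1, -0.1]
width: 0.0166
finger_force: 30.0
```

>>> apply_moves --plan '[{"x": -1,"y": -2,"z": 6,"yaw": 0},{"x": 0,"y": 0,"z": 5,"yaw": 0},{"x": 0,"y": 0,"z": 0,"yaw": 0}]'

```text
t: 17.68
eef_pos: [0.4101, -0.2339, 0.0259]
tcp_rot: [[-0.051, 0.999, 0.0], [0.999, 0.051, -0.0], [-0.0, 0.0, -1.0]]
force: [-0.2, -0.7, -0.9]
width: 0.0168
finger_force: 30.0
```

>>> apply_moves --plan '[{"x": 0,"y": 0,"z": 0,"yaw": 0},{"x": 0,"y": 0,"z": 0,"yaw": 0},{"x": 0,"y": 0,"z": 0,"yaw": 0},{"x": 0,"y": 0,"z": -15,"yaw": 0},{"x": 0,"y": 0,"z": -30,"yaw": 0}]' --gripper 0.74

```text
t: 18.3
eef_pos: [0.4092, -0.2334, 0.0703]
tcp_rot: [[-0.051, 0.999, -0.003], [0.999, 0.051, 0.002], [0.002, -0.003, -1.0]]
force: [0.7, 0.7, -0.6]
width: 0.0236
finger_force: 0.0
```

>>> apply_moves --plan '[{"x": 0,"y": 0,"z": -50,"yaw": 0},{"x": 0,"y": 0,"z": -60,"yaw": 0},{"x": 0,"y": 0,"z": -60,"yaw": 0},{"x": 0,"y": 0,"z": -45,"yaw": 0},{"x": 0,"y": 0,"z": 0,"yaw": 2.9}]' --gripper 0

```text
t: 18.92
eef_pos: [0.4116, -0.2348, 0.2899]
tcp_rot: [[0.001, 1.0, 0.008], [1.0, -0.001, -0.005], [-0.004, 0.008, -1.0]]
force: [0.2, -0.1, -0.6]
width: 0.0708
finger_force: 0.0
```

```bash
python3 - <<'E'
from h import *
s,im=cap('wrist','w7'); print(s['eef_pos'],s['width'],s['tcp_rot'].round(3)[:,0])
for c in blobs(im,(68,90,40),(93,255,255),(0,0,560,245),30): print('w',rect('wrist',s,c,.011))
s,im=cap('top','top2')
for c in blobs(im,(68,90,40),(93,255,255),(340,240,430,320),10): print(rect('top',s,c,.011))
E
```

```text
[ 0.41155119 -0.23481158  0.2898822 ] 0.07081631848521701 [ 0.001  1.    -0.004]
w [ 364.4 -238.8   75.8   13.3  -88.3]
w [ 408.7 -232.4   75.6   13.   -87.1]
w [279.  -45.5  33.1   7.7 -65.1]
w [265.1 -67.4 150.5  71.3  -0.3]
[ 366.5 -238.7   74.3   10.4  -88.7]
[ 409.5 -231.9   77.1   13.1  -88.6]
```

Both syringes lie side by side in the blue tray. Now the pen.

>>> apply_moves --plan '[{"x": 40,"y": 6,"z": 0,"yaw": 0},{"x": 60,"y": 9.5,"z": 0,"yaw": 0},{"x": 60,"y": 9.5,"z": 0,"yaw": 0},{"x": 60,"y": 9.5,"z": 0,"yaw": 0},{"x": 60,"y": 9.5,"z": 0,"yaw": 0}]'

```text
t: 19.65
eef_pos: [0.4534, 0.048, 0.285]
tcp_rot: [[-0.001, 1.0, -0.001], [1.0, 0.001, -0.0], [-0.0, -0.001, -1.0]]
force: [0.8, -0.6, -0.1]
width: 0.0912
finger_force: 0.0
```

>>> apply_moves --plan '[{"x": 60,"y": 9.5,"z": 0,"yaw": 0},{"x": 60,"y": 9.5,"z": 0,"yaw": 0},{"x": 60,"y": 9.5,"z": 0,"yaw": 0},{"x": 60,"y": 9.5,"z": 0,"yaw": 0},{"x": 58,"y": 9.5,"z": 0,"yaw": 0}]'

```text
t: 20.27
eef_pos: [0.501, 0.346, 0.2846]
tcp_rot: [[-0.002, 1.0, -0.002], [1.0, 0.002, -0.001], [-0.001, -0.002, -1.0]]
force: [0.2, -0.2, 0.2]
width: 0.0909
finger_force: 0.0
```

>>> apply_moves --plan '[{"x": 0,"y": 0,"z": 50,"yaw": 8},{"x": 0,"y": 0,"z": 55,"yaw": 7.5},{"x": 0,"y": 0,"z": 50,"yaw": 0},{"x": 0,"y": 0,"z": 35,"yaw": 0},{"x": 0,"y": 0,"z": 0,"yaw": 0}]'

```text
t: 20.9
eef_pos: [0.499, 0.3426, 0.0921]
tcp_rot: [[0.266, 0.964, -0.007], [0.964, -0.266, -0.005], [-0.007, -0.006, -1.0]]
force: [0.0, -0.6, -0.2]
width: 0.0908
finger_force: 0.0
```

>>> apply_moves --plan '[{"x": 0,"y": 0,"z": 30,"yaw": 0},{"x": 0,"y": 0,"z": 20,"yaw": 0},{"x": 0,"y": 0,"z": 0,"yaw": 0}]'

```text
t: 21.28
eef_pos: [0.5012, 0.344, 0.0458]
tcp_rot: [[0.267, 0.964, -0.001], [0.964, -0.267, -0.001], [-0.001, -0.001, -1.0]]
force: [-1.1, -0.5, -0.3]
width: 0.0914
finger_force: 0.0
```

>>> apply_moves --plan '[{"x": 0,"y": 0,"z": 14,"yaw": 0},{"x": 0,"y": 0,"z": 10,"yaw": 0},{"x": 0,"y": 0,"z": 0,"yaw": 0},{"x": 0,"y": 0,"z": 0,"yaw": 0}]'

```text
t: 21.78
eef_pos: [0.5015, 0.3443, 0.022]
tcp_rot: [[0.267, 0.964, 0.0], [0.964, -0.267, 0.0], [0.0, 0.0, -1.0]]
force: [-0.6, 0.1, -0.1]
width: 0.0912
finger_force: 0.0
```

>>> apply_moves --plan '[{"x": 0,"y": 0,"z": 0,"yaw": 0},{"x": 0,"y": 0,"z": 0,"yaw": 0},{"x": 0,"y": 0,"z": 0,"yaw": 0},{"x": 0,"y": 0,"z": 0,"yaw": 0},{"x": 0,"y": 0,"z": 0,"yaw": 0}]' --gripper 1

```text
t: 22.4
eef_pos: [0.5013, 0.3442, 0.0218]
tcp_rot: [[0.267, 0.964, 0.0], [0.964, -0.267, 0.0], [0.0, 0.0, -1.0]]
force: [-0.1, -0.1, 0.3]
width: 0.0442
finger_force: 0.0
```

>>> apply_moves --plan '[{"x": 0,"y": 0,"z": 0,"yaw": 0},{"x": 0,"y": 0,"z": 0,"yaw": 0},{"x": 0,"y": 0,"z": 0,"yaw": 0},{"x": 0,"y": 0,"z": 0,"yaw": 0},{"x": 0,"y": 0,"z": 0,"yaw": 0}]'

```text
t: 23.02
eef_pos: [0.5013, 0.3442, 0.0218]
tcp_rot: [[0.267, 0.964, 0.0], [0.964, -0.267, 0.0], [0.0, -0.0, -1.0]]
force: [-0.9, -0.1, 0.1]
width: 0.0108
finger_force: 30.0
```

>>> apply_moves --plan '[{"x": 0,"y": 0,"z": -30,"yaw": 0},{"x": 0,"y": 0,"z": -60,"yaw": 0},{"x": 0,"y": 0,"z": -60,"yaw": 0},{"x": 0,"y": 0,"z": -60,"yaw": -7.5},{"x": 0,"y": 0,"z": -60,"yaw": -8}]'

```text
t: 23.65
eef_pos: [0.501, 0.3439, 0.2938]
tcp_rot: [[-0.005, 1.0, 0.0], [1.0, 0.005, 0.0], [0.0, 0.0, -1.0]]
force: [0.4, 0.4, -0.7]
width: 0.011
finger_force: 30.0
```

>>> apply_moves --plan '[{"x": -45,"y": 14,"z": 0,"yaw": 0},{"x": -57,"y": 14.5,"z": 0,"yaw": 0},{"x": -57,"y": 14.5,"z": 0,"yaw": 0},{"x": -57,"y": 14.5,"z": 0,"yaw": 0},{"x": -57,"y": 14.5,"z": 0,"yaw": 0}]'

```text
t: 24.28
eef_pos: [0.5735, 0.0693, 0.2918]
tcp_rot: [[-0.001, 1.0, 0.0], [1.0, 0.001, 0.0], [0.0, 0.0, -1.0]]
force: [1.3, 0.8, 0.1]
width: 0.0108
finger_force: 30.0
```

>>> apply_moves --plan '[{"x": -60,"y": 14.5,"z": 0,"yaw": 0},{"x": -60,"y": 14.5,"z": 0,"yaw": 0},{"x": -60,"y": 14.5,"z": 0,"yaw": 0},{"x": -60,"y": 14.5,"z": 0,"yaw": 0},{"x": -60,"y": 14.5,"z": 0,"yaw": 0}]'

```text
t: 24.9
eef_pos: [0.6461, -0.2307, 0.2917]
tcp_rot: [[-0.0, 1.0, 0.0], [1.0, 0.0, 0.0], [0.0, 0.0, -1.0]]
force: [1.6, -0.7, -0.6]
width: 0.0109
finger_force: 30.0
```

>>> apply_moves --plan '[{"x": 0,"y": 0,"z": 40,"yaw": 0},{"x": 0,"y": 0,"z": 50,"yaw": 0},{"x": 0,"y": 0,"z": 50,"yaw": 0},{"x": 0,"y": 0,"z": 30,"yaw": 2.4},{"x": 0,"y": 0,"z": 0,"yaw": 0}]'

```text
t: 25.52
eef_pos: [0.6442, -0.2282, 0.1187]
tcp_rot: [[0.041, 0.999, -0.006], [0.999, -0.041, 0.002], [0.002, -0.006, -1.0]]
force: [0.3, -0.6, 0.6]
width: 0.0108
finger_force: 30.0
```

```bash
python3 - <<'E'
from h import *
s,im=cap('wrist','w8'); print(s['eef_pos'],s['width'],s['tcp_rot'].round(3)[:,0])
E
```

```text
[ 0.64423813 -0.2281795   0.11870066] 0.010762662739108976 [0.041 0.999 0.002]
```

View pics/w8.png

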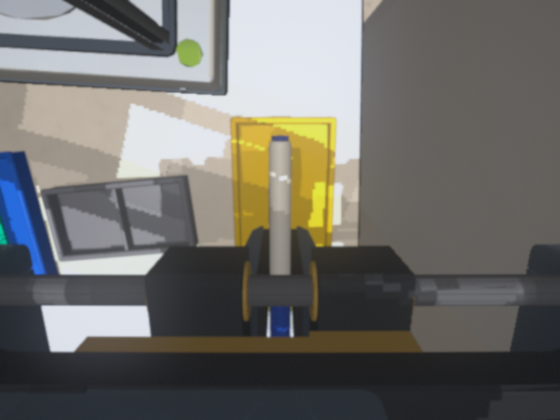

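The view shows the pen lengthwise over the yellow tray (cols 232-335), well centred, with a cupboard side beyond the bench edge to the right. I'll shift 7 mm away from it and lower in steps.

>>> apply_moves --plan '[{"x": -3,"y": -8,"z": 20,"yaw": 0},{"x": 0,"y": 0,"z": 30,"yaw": 0},{"x": 0,"y": 0,"z": 20,"yaw": 0},{"x": 0,"y": 0,"z": 10,"yaw": 0},{"x": 0,"y": 0,"z": 0,"yaw": 0}]'

```text
t: 26.2
eef_pos: [0.6385, -0.2317, 0.0426]
tcp_rot: [[0.041, 0.999, 0.001], [0.999, -0.041, -0.0], [-0.0, 0.001, -1.0]]
force: [0.0, -0.3, 0.1]
width: 0.0109
finger_force: 30.0
```

>>> apply_moves --plan '[{"x": 0,"y": 0,"z": 10,"yaw": 0},{"x": 0,"y": 0,"z": 6.5,"yaw": 0},{"x": 0,"y": 0,"z": 0,"yaw": 0}]'

```text
t: 26.58
eef_pos: [0.6379, -0.2314, 0.0251]
tcp_rot: [[0.041, 0.999, -0.0], [0.999, -0.041, 0.0], [0.0, -0.0, -1.0]]
force: [0.4, -0.6, -0.0]
width: 0.011
finger_force: 30.0
```

>>> apply_moves --plan '[{"x": 0,"y": 0,"z": 0,"yaw": 0},{"x": 0,"y": 0,"z": 0,"yaw": 0},{"x": 0,"y": 0,"z": 0,"yaw": 0},{"x": 0,"y": 0,"z": -15,"yaw": 0},{"x": 0,"y": 0,"z": -30,"yaw": 0}]' --gripper 0.8

```text
t: 27.2
eef_pos: [0.6372, -0.2312, 0.0703]
tcp_rot: [[0.042, 0.999, -0.002], [0.999, -0.042, 0.001], [0.001, -0.002, -1.0]]
force: [1.2, -0.8, 0.2]
width: 0.0183
finger_force: 0.0
```

>>> apply_moves --plan '[{"x": 0,"y": 0,"z": -50,"yaw": 0},{"x": 0,"y": 0,"z": -60,"yaw": 0},{"x": 0,"y": 0,"z": -60,"yaw": 0},{"x": 0,"y": 0,"z": -45,"yaw": 0},{"x": 0,"y": 0,"z": 0,"yaw": -2.4}]'

```text
t: 27.82
eef_pos: [0.6394, -0.232, 0.2922]
tcp_rot: [[-0.002, 1.0, 0.011], [1.0, 0.002, -0.004], [-0.004, 0.011, -1.0]]
force: [-0.1, 0.2, -1.1]
width: 0.0184
finger_force: 0.0
```

```bash
python3 - <<'E'
from h import *
s,im=cap('wrist','w9'); print(s['eef_pos'],s['width'],s['tcp_rot'].round(3)[:,0])
for c in blobs(im,(22,120,60),(35,255,255),(0,0,560,420),300): print('yel',rect('wrist',s,c,.016))
m=cv2.inRange(cv2.cvtColor(im,cv2.COLOR_RGB2HSV),(0,0,120),(180,60,255)); cv2.imwrite('pics/w9.png',im[:,:,::-1])
s,im=cap('top','top3')
m=blobs(im,(0,0,110),(180,80,255),(360,166,412,190),10)
for c in m: print('pen body top',rect('top',s,c,.012))
for c in blobs(im,(22,120,80),(35,255,255),(340,150,430,210)): print(rect('top',s,c,.016))
E
```

```text
[ 0.63938411 -0.23202661  0.29220735] 0.018361435135608995 [-0.002  1.    -0.004]
yel [ 643.8 -232.5  154.9   76.    87.6]
pen body top [ 638.8 -209.2   78.4    9.3   88.1]
[ 644.1 -253.7  112.2   78.3   88.2]
[ 648.4 -168.1   77.1   31.5   -5.2]
```

View pics/w9.png

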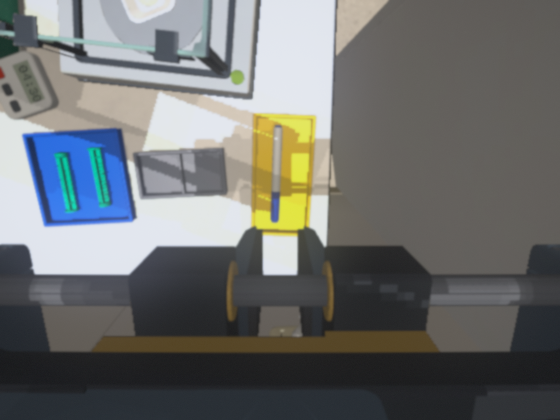

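The pen lies centred in the yellow tray (rows 125-222 inside 115-233), along it. Now the vials: hover and refine.

>>> apply_moves --plan '[{"x": 45,"y": -17,"z": 0,"yaw": 0},{"x": 58,"y": -20,"z": 0,"yaw": 0},{"x": 58,"y": -20,"z": 0,"yaw": 0},{"x": 58,"y": -20,"z": 0,"yaw": 0},{"x": 58,"y": -20,"z": 0,"yaw": 0}]' --gripper 0

```text
t: 28.55
eef_pos: [0.5395, 0.0472, 0.285]
tcp_rot: [[0.001, 1.0, -0.001], [1.0, -0.001, 0.0], [0.0, -0.001, -1.0]]
force: [-0.2, 0.7, -0.7]
width: 0.0652
finger_force: 0.0
```

>>> apply_moves --plan '[{"x": 58,"y": -20,"z": 0,"yaw": 0},{"x": 58,"y": -20,"z": 0,"yaw": 0},{"x": 0,"y": 0,"z": 50,"yaw": 0},{"x": 0,"y": 0,"z": 40,"yaw": 0},{"x": 0,"y": 0,"z": 0,"yaw": 0}]'

```text
t: 29.18
eef_pos: [0.4983, 0.161, 0.1925]
tcp_rot: [[-0.0, 1.0, -0.008], [1.0, 0.0, -0.002], [-0.002, -0.008, -1.0]]
force: [0.7, 0.8, -0.8]
width: 0.0911
finger_force: 0.0
```

>>> apply_moves --plan '[{"x": 0,"y": 0,"z": 0,"yaw": 0},{"x": 0,"y": 0,"z": 0,"yaw": 0}]'

```text
t: 29.42
eef_pos: [0.502, 0.1616, 0.1972]
tcp_rot: [[0.0, 1.0, 0.004], [1.0, -0.0, 0.001], [0.001, 0.004, -1.0]]
force: [0.1, -0.7, 0.9]
width: 0.0911
finger_force: 0.0
```

```bash
python3 - <<'E'
from h import *
s,im=cap('wrist','w10'); print(s['eef_pos'],s['width'],s['tcp_rot'].round(3)[:,0])
for c in blobs(im,(8,110,50),(22,255,255),(0,0,560,245),150):
    p=c.reshape(-1,2); print('amber',p.min(0),p.max(0),rect('wrist',s,c,.03))
E
```

```text
[0.50198321 0.1615697  0.19721994] 0.09111920816864379 [0.    1.    0.001]
```

View pics/w10.png

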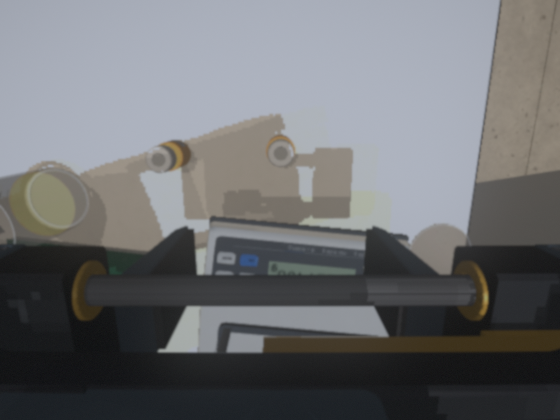

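The view shows vial caps at (282,152) and (162,158), both upright. Casting these onto the cap height.

```bash
python3 - <<'E'
from h import *
s=arm.observe(); im=cv2.imread('pics/w10.png')[:,:,::-1].copy()
print(s['eef_pos'],onz('wrist',s,[[282,152],[162,158]],.061).round(4))
g=cv2.cvtColor(im,cv2.COLOR_RGB2GRAY)
print(cv2.HoughCircles(cv2.GaussianBlur(g,(3,3),0)[130:180,130:310],cv2.HOUGH_GRADIENT,1,40,param1=80,param2=12,minRadius=9,maxRadius=17))
w9=cv2.imread('pics/w9.png')[:,:,::-1].copy()
E
```

```text
[0.50180337 0.16153876 0.19701739] [[0.5032 0.207  0.061 ]
 [0.4014 0.2022 0.061 ]]
[[[150.5  23.5  11.8]
  [ 30.5  29.5  15.2]]]
```

>>> apply_moves --plan '[{"x": 22,"y": 0,"z": 0,"yaw": 0},{"x": 21,"y": 0,"z": 30,"yaw": 0},{"x": 0,"y": 0,"z": 40,"yaw": 0},{"x": 0,"y": 0,"z": 30,"yaw": 0},{"x": 0,"y": 0,"z": 0,"yaw": 0}]'

```text
t: 30.1
eef_pos: [0.4998, 0.204, 0.0942]
tcp_rot: [[-0.0, 1.0, -0.003], [1.0, 0.0, -0.001], [-0.001, -0.003, -1.0]]
force: [-0.1, 0.2, 1.2]
width: 0.0912
finger_force: 0.0
```

>>> apply_moves --plan '[{"x": 0,"y": 0,"z": 20,"yaw": 0},{"x": 0,"y": 0,"z": 20,"yaw": 0},{"x": 0,"y": 0,"z": 13,"yaw": 0},{"x": 0,"y": 0,"z": 0,"yaw": 0},{"x": 0,"y": 0,"z": 0,"yaw": 0}]'

```text
t: 30.72
eef_pos: [0.5016, 0.2047, 0.0433]
tcp_rot: [[-0.0, 1.0, 0.002], [1.0, 0.0, 0.001], [0.001, 0.002, -1.0]]
force: [-0.1, 0.1, 0.2]
width: 0.0913
finger_force: 0.0
```

>>> apply_moves --plan '[{"x": 0,"y": 0,"z": 3,"yaw": 0},{"x": 0,"y": 0,"z": 0,"yaw": 0},{"x": 0,"y": 0,"z": 0,"yaw": 0},{"x": 0,"y": 0,"z": 0,"yaw": 0},{"x": 0,"y": 0,"z": 0,"yaw": 0}]' --gripper 0.62

```text
t: 31.35
eef_pos: [0.5008, 0.2045, 0.0393]
tcp_rot: [[-0.0, 1.0, 0.0], [1.0, 0.0, 0.0], [0.0, 0.0, -1.0]]
force: [0.2, -0.8, -0.4]
width: 0.0441
finger_force: 0.0
```

>>> apply_moves --plan '[{"x": 0,"y": 0,"z": 0,"yaw": 0},{"x": 0,"y": 0,"z": 0,"yaw": 0},{"x": 0,"y": 0,"z": 0,"yaw": 0},{"x": 0,"y": 0,"z": 0,"yaw": 0},{"x": 0,"y": 0,"z": 0,"yaw": 0}]' --gripper 1

```text
t: 31.98
eef_pos: [0.5008, 0.2045, 0.0393]
tcp_rot: [[-0.0, 1.0, 0.0], [1.0, 0.0, 0.0], [0.0, 0.0, -1.0]]
force: [-0.5, -0.9, -0.4]
width: 0.0263
finger_force: 30.0
```

Vial gripped (26 mm). I lift it and, using the earlier picture, measure the grey tray from its corners.

>>> apply_moves --plan '[{"x": 0,"y": 0,"z": -20,"yaw": 0},{"x": 0,"y": 0,"z": -50,"yaw": 0},{"x": 0,"y": 0,"z": -60,"yaw": 0},{"x": 0,"y": 0,"z": -60,"yaw": 0},{"x": 0,"y": 0,"z": -57,"yaw": 0}]'

```text
t: 32.6
eef_pos: [0.5004, 0.2044, 0.2884]
tcp_rot: [[-0.0, 1.0, 0.001], [1.0, 0.0, 0.0], [0.0, 0.001, -1.0]]
force: [0.7, 0.8, -0.2]
width: 0.0261
finger_force: 30.0
```

```bash
python3 - <<'E'
from h import *
s5=dict(eef_pos=[.36265579,-.24088058,.16948753],tcp_rot=[[-.001,1,-.005],[1,.001,.004],[.004,-.005,-1]])
for c in [(383,156),(511,151),(509,216),(386,220)]: print(onz('wrist',s5,[c],.016).round(4))
im=cv2.imread('pics/w5.png')[:,:,::-1].copy()
for c in blobs(im,(0,0,40),(180,60,165),(378,146,516,226),500): print(rect('wrist',s5,c,.016))
print(arm.observe()['eef_pos'])
E
```

```text
[[ 0.4535 -0.1999  0.016 ]]
[[ 0.5683 -0.1952  0.016 ]]
[[ 0.5768 -0.2557  0.016 ]]
[[ 0.4609 -0.2598  0.016 ]]
[ 511.5 -227.   116.6   61.7    2.8]
[0.50038774 0.20435147 0.28840296]
```

>>> apply_moves --plan '[{"x": -30,"y": 3,"z": 0,"yaw": 0},{"x": -50,"y": 5,"z": 0,"yaw": 0},{"x": -58,"y": 6,"z": 0,"yaw": 0},{"x": -58,"y": 6,"z": 0,"yaw": 0},{"x": -58,"y": 6,"z": 0,"yaw": 0}]'

```text
t: 33.22
eef_pos: [0.5266, -0.0513, 0.2862]
tcp_rot: [[-0.001, 1.0, 0.0], [1.0, 0.001, 0.0], [0.0, 0.0, -1.0]]
force: [1.4, -0.6, -0.8]
width: 0.0264
finger_force: 30.0
```

>>> apply_moves --plan '[{"x": -58,"y": 6,"z": 0,"yaw": 0},{"x": -58,"y": 6,"z": 0,"yaw": 0},{"x": -40,"y": 3,"z": 0,"yaw": 0},{"x": -21,"y": 0.5,"z": 0,"yaw": 0},{"x": 0,"y": 0,"z": 0,"yaw": 0}]'

```text
t: 33.85
eef_pos: [0.5422, -0.2269, 0.2858]
tcp_rot: [[0.001, 1.0, -0.001], [1.0, -0.001, 0.001], [0.001, -0.001, -1.0]]
force: [-0.2, 0.0, -0.0]
width: 0.0263
finger_force: 30.0
```

>>> apply_moves --plan '[{"x": 0,"y": 0,"z": 40,"yaw": 0},{"x": 0,"y": 0,"z": 50,"yaw": 0},{"x": 0,"y": 0,"z": 50,"yaw": 0},{"x": 0,"y": 0,"z": 30,"yaw": 0},{"x": 0,"y": 0,"z": 0,"yaw": 0}]'

```text
t: 34.48
eef_pos: [0.5409, -0.224, 0.1143]
tcp_rot: [[-0.002, 1.0, -0.005], [1.0, 0.002, 0.003], [0.003, -0.005, -1.0]]
force: [0.5, -0.2, 0.1]
width: 0.0262
finger_force: 30.0
```

>>> apply_moves --plan '[{"x": 0,"y": 0,"z": 30,"yaw": 0},{"x": 0,"y": 0,"z": 15,"yaw": 0},{"x": 0,"y": 0,"z": 0,"yaw": 0},{"x": 0,"y": 0,"z": 0,"yaw": 0}]'

```text
t: 34.98
eef_pos: [0.5433, -0.2266, 0.0726]
tcp_rot: [[-0.001, 1.0, 0.002], [1.0, 0.001, -0.001], [-0.001, 0.002, -1.0]]
force: [0.2, 0.1, -0.2]
width: 0.0264
finger_force: 30.0
```

>>> apply_moves --plan '[{"x": 0,"y": 0,"z": 14,"yaw": 0},{"x": 0,"y": 0,"z": 9,"yaw": 0},{"x": 0,"y": 0,"z": 4,"yaw": 0},{"x": 0,"y": 0,"z": 0,"yaw": 0},{"x": 0,"y": 0,"z": 0,"yaw": 0}]'

```text
t: 35.6
eef_pos: [0.5426, -0.2266, 0.0444]
tcp_rot: [[-0.0, 1.0, 0.0], [1.0, 0.0, -0.0], [-0.0, 0.0, -1.0]]
force: [0.3, -0.5, -1.0]
width: 0.0265
finger_force: 30.0
```

>>> apply_moves --plan '[{"x": 0,"y": 0,"z": 1.5,"yaw": 0},{"x": 0,"y": 0,"z": 0,"yaw": 0},{"x": 0,"y": 0,"z": 0,"yaw": 0}]'

```text
t: 35.98
eef_pos: [0.5424, -0.2265, 0.0428]
tcp_rot: [[-0.0, 1.0, 0.0], [1.0, 0.0, 0.0], [0.0, 0.0, -1.0]]
force: [-0.2, 0.4, -1.4]
width: 0.0265
finger_force: 30.0
```

>>> apply_moves --plan '[{"x": 0,"y": 0,"z": 0,"yaw": 0},{"x": 0,"y": 0,"z": 0,"yaw": 0},{"x": 0,"y": 0,"z": 0,"yaw": 0},{"x": 0,"y": 0,"z": 0,"yaw": 0},{"x": 0,"y": 0,"z": 0,"yaw": 0}]' --gripper 0.58

```text
t: 36.6
eef_pos: [0.5424, -0.2265, 0.0427]
tcp_rot: [[-0.0, 1.0, 0.0], [1.0, 0.0, 0.0], [0.0, 0.0, -1.0]]
force: [0.0, 0.1, 0.1]
width: 0.0385
finger_force: 0.0
```

>>> apply_moves --plan '[{"x": 0,"y": 0,"z": -15,"yaw": 0},{"x": 0,"y": 0,"z": -30,"yaw": 0},{"x": 0,"y": 0,"z": -60,"yaw": 0},{"x": 0,"y": 0,"z": -60,"yaw": 0},{"x": 0,"y": 0,"z": -60,"yaw": 0}]'

```text
t: 37.22
eef_pos: [0.5421, -0.2264, 0.271]
tcp_rot: [[-0.0, 1.0, 0.002], [1.0, 0.0, -0.001], [-0.001, 0.002, -1.0]]
force: [1.0, -0.0, -0.4]
width: 0.0383
finger_force: 0.0
```

```bash
python3 - <<'E'
from h import *
s,im=cap('top','top4'); print(s['eef_pos'])
s,im=cap('wrist','w11')
c=im[:,:,:].copy(); c=c[60:260,150:430]
cv2.imwrite('pics/c11.png',cv2.resize(c[:,:,::-1],None,fx=2,fy=2))
g=cv2.GaussianBlur(cv2.cvtColor(im,cv2.COLOR_RGB2GRAY),(3,3),0)
h=cv2.HoughCircles(g[120:245,150:400],cv2.HOUGH_GRADIENT,1,20,param1=80,param2=12,minRadius=6,maxRadius=16)
if h is not None:
  for u,v,r in h[0]: print((u+150,v+120,r),onz('wrist',s,[[u+150,v+120]],.064).round(4))
E
```

```text
[ 0.54210864 -0.22638205  0.27101765]
(np.float32(274.5), np.float32(179.5), np.float32(11.8)) [[ 0.5421 -0.2212  0.064 ]]
```

The vial stands at about (0.542, -0.224) in the right bay. Before reaching the second vial I check the clearance to the beaker and the balance's front panel, using two-view intersections.

```bash
python3 - <<'E'
from h import *
s=arm.observe()
s10=dict(eef_pos=[.5018,.1615,.197],tcp_rot=[[0,1,0],[1,0,0],[0,0,-1]])
def tri(obs):
    A=np.zeros((3,3));b=np.zeros(3);L=[]
    for n,st,uv in obs:
        e,d=ray(n,st,[uv]); d=d[0]/np.linalg.norm(d[0]); P=np.eye(3)-np.outer(d,d); A+=P;b+=P@e; L.append((P,e))
    x=np.linalg.solve(A,b); return x.round(3),[round(np.linalg.norm(P@(x-e)),3) for P,e in L]
print('rim',tri([('top',s,(236,317)),('scene',s,(416,208))]))
print('panel',tri([('top',s,(246,253)),('scene',s,(328,240))]),tri([('wrist',s10,(212,220)),('scene',s,(328,240))]))
print('base',onz('scene',s,[(410,237)],0))
E
```

```text
rim (array([0.277, 0.149, 0.106]), [np.float64(0.004), np.float64(0.004)])
panel (array([0.436, 0.132, 0.018]), [np.float64(0.004), np.float64(0.004)]) (array([0.437, 0.135, 0.024]), [np.float64(0.004), np.float64(0.004)])
base [[0.25656897 0.1449579  0.        ]]
```

The beaker rim is at (0.277, 0.149), 0.106 m high, and the panel is low. For the second vial I turn the gripper 35° to clear the beaker.

>>> apply_moves --plan '[{"x": 0,"y": 0,"z": -15,"yaw": 0},{"x": 50,"y": -16.5,"z": 0,"yaw": 0},{"x": 58,"y": -19.5,"z": 0,"yaw": 0},{"x": 58,"y": -19.5,"z": 0,"yaw": 0},{"x": 58,"y": -19.5,"z": 0,"yaw": 0}]' --gripper 0

```text
t: 37.95
eef_pos: [0.4658, -0.0009, 0.2821]
tcp_rot: [[0.0, 1.0, -0.002], [1.0, -0.0, 0.0], [0.0, -0.002, -1.0]]
force: [0.9, 1.1, 0.1]
width: 0.0856
finger_force: 0.0
```

>>> apply_moves --plan '[{"x": 58,"y": -19.5,"z": 0,"yaw": 0},{"x": 58,"y": -19.5,"z": 0,"yaw": 0},{"x": 50,"y": -16,"z": 0,"yaw": 0},{"x": 35,"y": -12,"z": 0,"yaw": 0},{"x": 0,"y": 0,"z": 0,"yaw": 10}]'

```text
t: 38.58
eef_pos: [0.3987, 0.2003, 0.282]
tcp_rot: [[0.174, 0.985, -0.003], [0.985, -0.174, -0.001], [-0.001, -0.003, -1.0]]
force: [0.3, -0.8, -0.0]
width: 0.091
finger_force: 0.0
```

>>> apply_moves --plan '[{"x": 0,"y": 0,"z": 30,"yaw": 10},{"x": 0,"y": 0,"z": 40,"yaw": 10},{"x": 0,"y": 0,"z": 40,"yaw": 5},{"x": 0,"y": 0,"z": 0,"yaw": 0},{"x": 0,"y": 0,"z": 0,"yaw": 0}]'

```text
t: 39.2
eef_pos: [0.4009, 0.1987, 0.1738]
tcp_rot: [[0.572, 0.82, 0.001], [0.82, -0.572, 0.001], [0.001, 0.001, -1.0]]
force: [0.0, -0.0, -0.7]
width: 0.0911
finger_force: 0.0
```

>>> apply_moves --plan '[{"x": 0,"y": 0,"z": 25,"yaw": 0},{"x": 0,"y": 0,"z": 35,"yaw": 0},{"x": 0,"y": 0,"z": 30,"yaw": 0},{"x": 0,"y": 0,"z": 20,"yaw": 0},{"x": 0,"y": 0,"z": 0,"yaw": 0}]'

```text
t: 39.83
eef_pos: [0.4007, 0.1986, 0.0632]
tcp_rot: [[0.573, 0.82, -0.0], [0.82, -0.573, 0.0], [0.0, -0.0, -1.0]]
force: [0.6, -0.0, -0.0]
width: 0.0912
finger_force: 0.0
```

>>> apply_moves --plan '[{"x": 0,"y": 0,"z": 16,"yaw": 0},{"x": 0,"y": 0,"z": 8,"yaw": 0},{"x": 0,"y": 0,"z": 0,"yaw": 0},{"x": 0,"y": 0,"z": 0,"yaw": 0}]'

```text
t: 40.33
eef_pos: [0.4009, 0.1987, 0.0395]
tcp_rot: [[0.573, 0.819, 0.001], [0.819, -0.573, 0.001], [0.001, 0.001, -1.0]]
force: [-0.7, 0.4, 0.4]
width: 0.0911
finger_force: 0.0
```

>>> apply_moves --plan '[{"x": 0,"y": 0,"z": 0,"yaw": 0},{"x": 0,"y": 0,"z": 0,"yaw": 0},{"x": 0,"y": 0,"z": 0,"yaw": 0},{"x": 0,"y": 0,"z": 0,"yaw": 0},{"x": 0,"y": 0,"z": 0,"yaw": 0}]' --gripper 0.62

```text
t: 40.95
eef_pos: [0.4003, 0.1984, 0.0387]
tcp_rot: [[0.573, 0.819, 0.0], [0.819, -0.573, 0.0], [0.0, -0.0, -1.0]]
force: [0.3, 0.3, 0.7]
width: 0.0439
finger_force: 0.0
```

>>> apply_moves --plan '[{"x": 0,"y": 0,"z": 0,"yaw": 0},{"x": 0,"y": 0,"z": 0,"yaw": 0},{"x": 0,"y": 0,"z": 0,"yaw": 0},{"x": 0,"y": 0,"z": 0,"yaw": 0},{"x": 0,"y": 0,"z": 0,"yaw": 0}]' --gripper 1

```text
t: 41.58
eef_pos: [0.4002, 0.1984, 0.0387]
tcp_rot: [[0.573, 0.819, -0.0], [0.819, -0.573, 0.0], [0.0, -0.0, -1.0]]
force: [-1.1, -0.7, 0.1]
width: 0.0262
finger_force: 30.0
```

>>> apply_moves --plan '[{"x": 0,"y": 0,"z": -20,"yaw": 0},{"x": 0,"y": 0,"z": -50,"yaw": 0},{"x": 0,"y": 0,"z": -60,"yaw": 0},{"x": 0,"y": 0,"z": -60,"yaw": 0},{"x": 0,"y": 0,"z": -58,"yaw": -7}]'

```text
t: 42.2
eef_pos: [0.3999, 0.1983, 0.2889]
tcp_rot: [[0.466, 0.885, 0.001], [0.885, -0.466, 0.0], [0.001, 0.0, -1.0]]
force: [1.4, 1.6, -0.6]
width: 0.0265
finger_force: 30.0
```

>>> apply_moves --plan '[{"x": 0,"y": 0,"z": 0,"yaw": -9},{"x": 0,"y": 0,"z": 0,"yaw": -10},{"x": 0,"y": 0,"z": 0,"yaw": -9},{"x": -30,"y": 6,"z": 0,"yaw": 0},{"x": -50,"y": 10,"z": 0,"yaw": 0}]'

```text
t: 42.82
eef_pos: [0.4163, 0.1183, 0.2866]
tcp_rot: [[-0.003, 1.0, 0.0], [1.0, 0.003, 0.0], [0.0, 0.0, -1.0]]
force: [0.2, -0.9, 0.2]
width: 0.0264
finger_force: 30.0
```

>>> apply_moves --plan '[{"x": -57,"y": 12,"z": 0,"yaw": 0},{"x": -57,"y": 12,"z": 0,"yaw": 0},{"x": -57,"y": 12,"z": 0,"yaw": 0},{"x": -57,"y": 12,"z": 0,"yaw": 0},{"x": -57,"y": 12,"z": 0,"yaw": 0}]'

```text
t: 43.45
eef_pos: [0.4764, -0.1684, 0.2867]
tcp_rot: [[0.0, 1.0, 0.0], [1.0, -0.0, 0.0], [0.0, 0.0, -1.0]]
force: [0.9, 0.1, 0.3]
width: 0.0265
finger_force: 30.0
```

>>> apply_moves --plan '[{"x": -40,"y": 8,"z": 0,"yaw": 0},{"x": -22,"y": 4,"z": 0,"yaw": 0},{"x": 0,"y": 0,"z": 0,"yaw": 0},{"x": 0,"y": 0,"z": 0,"yaw": 0}]'

```text
t: 43.95
eef_pos: [0.4882, -0.2273, 0.2867]
tcp_rot: [[-0.001, 1.0, -0.0], [1.0, 0.001, 0.001], [0.001, -0.0, -1.0]]
force: [0.2, 0.3, -0.1]
width: 0.0264
finger_force: 30.0
```

>>> apply_moves --plan '[{"x": -1,"y": 0,"z": 40,"yaw": 0},{"x": 0,"y": 0,"z": 50,"yaw": 0},{"x": 0,"y": 0,"z": 50,"yaw": 0},{"x": 0,"y": 0,"z": 40,"yaw": 0},{"x": 0,"y": 0,"z": 20,"yaw": 0}]'

```text
t: 44.58
eef_pos: [0.4872, -0.2273, 0.0849]
tcp_rot: [[-0.002, 1.0, -0.003], [1.0, 0.002, 0.002], [0.002, -0.003, -1.0]]
force: [-0.7, -0.2, -0.1]
width: 0.0265
finger_force: 30.0
```

>>> apply_moves --plan '[{"x": 0,"y": 0,"z": 15,"yaw": 0},{"x": 0,"y": 0,"z": 0,"yaw": 0},{"x": 0,"y": 0,"z": 0,"yaw": 0}]'

```text
t: 44.95
eef_pos: [0.4891, -0.2295, 0.0727]
tcp_rot: [[-0.001, 1.0, 0.002], [1.0, 0.001, -0.001], [-0.001, 0.002, -1.0]]
force: [0.9, 0.3, -0.2]
width: 0.0264
finger_force: 30.0
```

>>> apply_moves --plan '[{"x": 0,"y": 0,"z": 14,"yaw": 0},{"x": 0,"y": 0,"z": 9,"yaw": 0},{"x": 0,"y": 0,"z": 4,"yaw": 0},{"x": 0,"y": 0,"z": 0,"yaw": 0},{"x": 0,"y": 0,"z": 0,"yaw": 0}]'

```text
t: 45.58
eef_pos: [0.4886, -0.2296, 0.0449]
tcp_rot: [[-0.0, 1.0, 0.0], [1.0, 0.0, -0.0], [-0.0, 0.0, -1.0]]
force: [-0.8, 0.3, -0.5]
width: 0.0266
finger_force: 30.0
```

>>> apply_moves --plan '[{"x": 0,"y": 0,"z": 2.8,"yaw": 0},{"x": 0,"y": 0,"z": 0,"yaw": 0},{"x": 0,"y": 0,"z": 0,"yaw": 0}]'

```text
t: 45.95
eef_pos: [0.4884, -0.2295, 0.042]
tcp_rot: [[-0.0, 1.0, 0.0], [1.0, 0.0, 0.0], [0.0, 0.0, -1.0]]
force: [0.5, 0.3, -0.9]
width: 0.026
finger_force: 30.0
```

>>> apply_moves --plan '[{"x": 0,"y": 0,"z": 0,"yaw": 0},{"x": 0,"y": 0,"z": 0,"yaw": 0},{"x": 0,"y": 0,"z": 0,"yaw": 0},{"x": 0,"y": 0,"z": 0,"yaw": 0},{"x": 0,"y": 0,"z": 0,"yaw": 0}]' --gripper 0.6

```text
t: 46.58
eef_pos: [0.4884, -0.2295, 0.0419]
tcp_rot: [[-0.0, 1.0, 0.0], [1.0, 0.0, 0.0], [0.0, 0.0, -1.0]]
force: [0.7, -0.1, -0.7]
width: 0.0362
finger_force: 0.0
```

>>> apply_moves --plan '[{"x": 0,"y": 0,"z": -15,"yaw": 0},{"x": 0,"y": 0,"z": -30,"yaw": 0},{"x": 0,"y": 0,"z": -60,"yaw": 0},{"x": 0,"y": 0,"z": -60,"yaw": 0},{"x": 0,"y": 0,"z": -60,"yaw": 0}]'

```text
t: 47.2
eef_pos: [0.4881, -0.2294, 0.2702]
tcp_rot: [[-0.0, 1.0, 0.002], [1.0, 0.0, -0.001], [-0.001, 0.002, -1.0]]
force: [0.6, -1.1, 0.1]
width: 0.0366
finger_force: 0.0
```

>>> apply_moves --plan '[{"x": -25,"y": 0,"z": -15,"yaw": 0},{"x": -25,"y": 0,"z": 0,"yaw": 0},{"x": 0,"y": 0,"z": 0,"yaw": 0},{"x": 0,"y": 0,"z": 0,"yaw": 0}]'

```text
t: 47.7
eef_pos: [0.4881, -0.2789, 0.2821]
tcp_rot: [[-0.0, 1.0, -0.0], [1.0, 0.0, 0.001], [0.001, -0.0, -1.0]]
force: [-0.2, -0.1, -0.8]
width: 0.0364
finger_force: 0.0
```

```bash
python3 - <<'E'
from h import *
s,im=cap('wrist','w12'); print(s['eef_pos'])
E
```

```text
[ 0.48809899 -0.27888761  0.28210271]
```

View pics/w12.png

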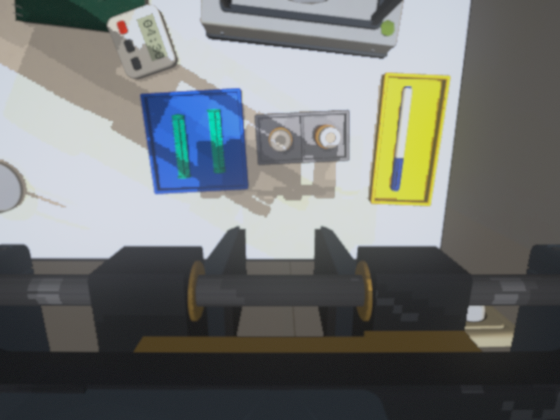

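The view shows both vials upright, one per bay (280,140 and 328,137). Both syringes lie flat in the blue tray (cols 180 and 215), and the pen lies along the yellow tray (400,137). The arm is clear, so I hand in.

```bash
python3 -c "
from h import *
print(hand_in())"
```

```text
the job is handed in; nothing more can be done
None
```

The job is handed in (no verdict returned): the last picture showed both vials upright, one per bay of the grey tray, both syringes flat side by side in the blue tray and the pen lengthwise in the yellow tray, at about 48 s of the 141 s allowed.

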